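# Seat the calibration disc in the sample holder

### The job

Push the loose steel calibration disc across the top of the white sample holder with your fingertips until it drops over the edge of the round recess and lies flat and fully home in it, then push the keeper by its upright post until it stops over the disc, and let go. Slide the disc only, never lift it off the holder, and leave the jar, the bottle and the beaker where they stand.

Things in the scene. Friction and masses are not known exactly. Their poses are not given: they have to be found in the camera images.
- holder: White plastic sample holder, a fixed block 160 mm (its x) by 200 mm (its y) by 30 mm high lying level on the bench; its top is a plain flat deck 30 mm above the bench. Origin on the bench straight below the centre of the recess; the block reaches from -80 to +80 mm along its x and from -125 to +75 mm along its y. Its position and heading vary.
- recess (a point): Centre of the mouth of the round recess, level with the deck. The recess is 48 mm in diameter and 10 mm deep with a flat floor and a 1 mm chamfer on its edge.
- disc_center (a point): Centre (half-way up) of the loose plain steel disc, 44 mm in diameter, 10 mm thick, about 0.12 kg. It starts lying flat on the deck, on the holder's -y side of the recess, its centre 55 to 105 mm from the recess centre. Home in the recess its top is flush with the deck.
- pivot (a point): Point on the deck (30 mm above the bench) on the keeper's vertical pivot axis, 50 mm from the recess centre along the holder's +x. The pivot hub is 20 mm in diameter and stands 14 mm above the deck.
- keeper (a joint): Keeper angle q in rad: 0 with its arm straight across the recess, against its end stop; it starts swung aside at 1.2 to 1.9 towards the holder's +y. The arm points from the pivot along (-cos q, +sin q) in the holder's x, y. Light friction, about 0.5 N at the post, holds it where it is left. It passes over a disc that is home and strikes one that is not.
- keeper_post (a point): Middle of the upright round black post on the keeper's arm, 65 mm from the pivot axis. The post is 12 mm in diameter and stands from 7.5 to 37.5 mm above the deck; this point is 22.5 mm above the deck. The dark steel arm below it is 14 mm wide, 5 mm thick, its underside 2.5 mm above the deck, and reaches 73 mm from the pivot axis.
- jar: Bystander: small amber jar with a white lid, 48 mm in diameter, 75 mm tall, loose on the bench off the holder's +y end. Origin at the centre of its underside.
- reagent: Bystander: amber bottle with a blue cap, 62 mm in diameter, 130 mm tall, loose on the bench off the holder's +x side. Origin at the centre of its underside.
- beaker: Bystander: open glass beaker, 64 mm in diameter, 85 mm tall, loose on the bench off the holder's +x side. Origin at the centre of its underside.
There are look-alikes about, which are no part of the job. Of the things like the part that bears disc_center, leave any that is purple or yellow; of the rest the smaller one is meant.

How it is judged:
On the way, in this order (a step that is already met when the one before it is completed fails the run):
1. the disc lies flat and home in the recess, the keeper still swung aside (horizontal distance between disc_center and recess below 0.004 m and z of disc_center in the frame of holder between 0.022 and 0.027 m and angle between disc_center's own z axis and vertical below 0.06 rad and value of joint keeper above 0.6 rad), for 0.2 s.
2. the keeper is swung over the disc (value of joint keeper below 0.15 rad), for 0.2 s.
At the end, for the whole second after the job is handed in: The disc lies flat (within 0.06 rad) in the recess, within 4 mm of its centre, no more than 2 mm proud, at rest, and the keeper is within 0.15 rad of its end stop over the disc (horizontal distance between disc_center and recess below 0.004 m and z of disc_center in the frame of holder between 0.022 and 0.027 m and angle between disc_center's own z axis and vertical below 0.06 rad and value of joint keeper below 0.15 rad and linear speed of disc below 0.01 m/s); the robot touches nothing.
It fails at once if the disc was lifted more than 10 mm off the deck (height (world z) of disc_center above 0.045 m).
It fails at once if the small jar was moved more than 15 mm (distance of jar from where it was at the start of the episode above 0.015 m).
It fails at once if the amber bottle was moved more than 15 mm (distance of reagent from where it was at the start of the episode above 0.015 m).
It fails at once if the beaker was moved more than 15 mm (distance of beaker from where it was at the start of the episode above 0.015 m).
It also fails if it takes over 48 s, if anything falls off the work surface, if the arm or the gripper's body presses on something with over 40 N, if the wrist force passes 120 N, or if a joint passes its speed limit or range.

### The arm

A 6-joint arm with a two-finger parallel gripper is mounted at the origin on the work surface. World frame = base frame: x ahead of the robot, y to its left, z up, the work surface at z = 0. Lengths are in m, angles in rad, forces in N, time in s.
With the tool pointing down it reaches from about 0.325 to 0.925 m from the base axis. Payload 3.1 kg.
Tool frame: the origin (TCP) lies midway between the tips of the shut fingers; the grasp point (between the pads) lies 19 mm behind it; z points along the fingers, y is the direction in which the jaws open and shut (so a half turn about z gives the same grasp; the last joint's range is limited). The gripper opens to 85 mm and grips with 20 to 120 N. Pads are 22 mm wide; open, the fingers measure 114 mm over their backs; the gripper's body (76 mm by 85 mm) begins 54 mm behind the grasp point. The pads swing forward as they close: fully open they stand 13 mm farther back than shut.
Start: joints at [-1.415, 0.217, 1.613, -0, 1.311, -0.112], TCP at [0.165, -0.603, 0.231] pointing down, gripper open.
Joint ranges: [-2.75, 2.75], [-0.78, 2.1], [0.31, 2.55], [-1.13, 4.27], [0.13, 2.63], [-2.58, 2.58]. Speed limits (rad/s): [2.79, 2.79, 3.14, 3.14, 3.14, 3.14].

### API

Orientations are given as a rotation vector (axis times angle).
In Python, from plant import ctrl gives the robot as it stands. The module is installed in compiled form; this text tells all that it offers.
- The arm moves only by the tool apply_moves, never from a script. Its argument "plan" is a list of rows, each an object of numbers: "x", "y", "z": the shift along the tool's x, y, z in m; "twist": the turn about the tool's z in degrees; "jaw": the opening, from 0 (shut) to 1 (fully open). A call has 1 to 10 rows; each row is the pose to reach, as a shift and turn from the pose commanded when the call began, along the tool's axes at that moment; what a row does not reach only later rows make up. A row lasts 1/10 s, in which the tool goes at most 50 mm and 8.59 degrees, less where a joint would pass 70% of its speed; a pose out of reach is approached as far as the arm can. A call with a gripper value outside its range is refused whole. The fingers move at their own pace and stop on an object; "force" is the grip in N (left out, the last holds). Time passes only in rows, so rows that repeat a pose let the fingers close. It gives the time, the measured TCP pose, the force and the opening at its end, in the units of the state.
- ctrl.state(): the state, without advancing time (a new reading comes with each control period).
- ctrl.get_image(name): name is "scene" or "top" or "wrist"; returns the picture (480x640x3 uint8, red, green, blue); there is no depth.
- ctrl.camera_params(name): a dict with "fx", "fy", "cx", "cy" (pixels), "rvec" (rotation vector, rad) and "tvec" (3), from world to camera coordinates, as OpenCV has them. Camera axes: x right, y down, z forward; pixel columns grow to the right and rows downward; lengths in m; the calibration is good to about 2 mm. The wrist camera is an equidistant fisheye: a pixel r from the principal point sees the ray r / f radians off the axis. A picture is of the moment at which its call begins: read the wrist's pose just before it. camera_params takes no time and is no camera call; for the wrist camera it gives the pose at the moment of the call.
- ctrl.close_job(): hands the job in, once; it reports no verdict.
The state is a dict: "t": time; "q": joint angles; "qd": joint speeds; "joint_efforts": joint torques, N m; "tool_pos": TCP position; "orientation": TCP orientation; "force": force on the tool from outside, world axes, zero at the start; "moment": the same for the moment, N m; "finger_gap": finger opening in m.
Only numpy, scipy, OpenCV 4.12 (cv2) and the standard library are available. Lean on these libraries where they do the work, as an engineer would, in place of code of your own. Each camera call takes 0.05 s, during which the arm holds its last target. There are 200 camera calls.

## Working session

There is one attempt and no reset: what is moved stays moved. The work goes in short steps, Python scripts to look and compute and a tool call to move; the robot and the scene stay as the last step left them, time stands still between calls to the robot, and variables do not carry over. Pictures are saved under pics/ and viewed, about 8 in all and at most 12, crops included, and the job is handed in when it is done.

Besides the shell and the picture viewer there is one more tool, called after "Request:" as name(argument=value, ...), one argument or row to a line, values as JSON. apply_moves: Moves the arm, as the interface text tells. Its arguments: {"type":"object","properties":{"plan":{"type":"array","items":{"type":"object","properties":{"x":{"type":"number"},"y":{"type":"number"},"z":{"type":"number"},"twist":{"type":"number"},"jaw":{"type":"number"}}}},"force":{"type":"number"}},"required":["plan"]}

```bash
mkdir -p pics; cat > h.py <<'E'
import numpy as np, cv2
from plant import ctrl
def snap(n,f):
    p=ctrl.camera_params(n); im=ctrl.get_image(n)[:,:,::-1].copy(); cv2.imwrite('pics/'+f,im); return im,p
def px2w(p,uv,z,fish=False):
    R,_=cv2.Rodrigues(np.array(p['rvec'],float)); t=np.array(p['tvec'],float).ravel()
    a=(uv[0]-p['cx'])/p['fx']; b=(uv[1]-p['cy'])/p['fy']
    if fish:
        r=np.hypot(a,b); s=np.sin(r)/r if r>1e-9 else 1; d=np.array([a*s,b*s,np.cos(r)])
    else: d=np.array([a,b,1])
    c=-R.T@t; d=R.T@d; return c+d*(z-c[2])/d[2]
def w2px(p,X,fish=False):
    R,_=cv2.Rodrigues(np.array(p['rvec'],float)); c=R@np.array(X,float)+np.array(p['tvec'],float).ravel()
    if fish:
        th=np.arctan2(np.hypot(c[0],c[1]),c[2]); k=th/np.hypot(c[0],c[1]); return np.array([p['fx']*c[0]*k+p['cx'],p['fy']*c[1]*k+p['cy']])
    return np.array([p['fx']*c[0]/c[2]+p['cx'],p['fy']*c[1]/c[2]+p['cy']])
E
python3 - <<'E'
from h import *
for n in('top','scene'):
    im,p=snap(n,n+'0.png'); print(n,{k:np.round(v,3).tolist() for k,v in p.items()})
s=ctrl.state(); print(s)
E
```

```text
top {'fx': 566.272, 'fy': 566.272, 'cx': 323.011, 'cy': 236.551, 'rvec': [2.195, -2.152, 0.082], 'tvec': [-0.012, 0.621, 1.053]}
scene {'fx': 512.181, 'fy': 512.181, 'cx': 321.309, 'cy': 241.283, 'rvec': [1.31, 2.49, -0.709], 'tvec': [0.34, -0.404, 1.208]}
{'t': 0.1, 'q': array([-1.41520023e+00,  2.17723860e-01,  1.61481463e+00, -3.13089976e-06,
        1.31131270e+00, -1.12171772e-01]), 'qd': array([ 0.00019783, -0.00037367, -0.0039281 ,  0.00139402, -0.00080719,
        0.00294102]), 'joint_efforts': array([-5.27362772e-04, -3.98073757e+01, -3.04969060e+01, -1.84179594e-04,
        4.24781538e-03,  1.25317493e-05]), 'tool_pos': array([ 0.16528148, -0.60196342,  0.23004947]), 'orientation': array([-3.11124041e+00, -4.19053211e-01,  8.17142005e-05]), 'force': array([ 0.0278972 , -0.27966431,  0.14753106]), 'moment': array([ 0.02395636,  0.03496552, -0.01329385]), 'finger_gap': 0.08520154956063802}
```

View pics/top0.png

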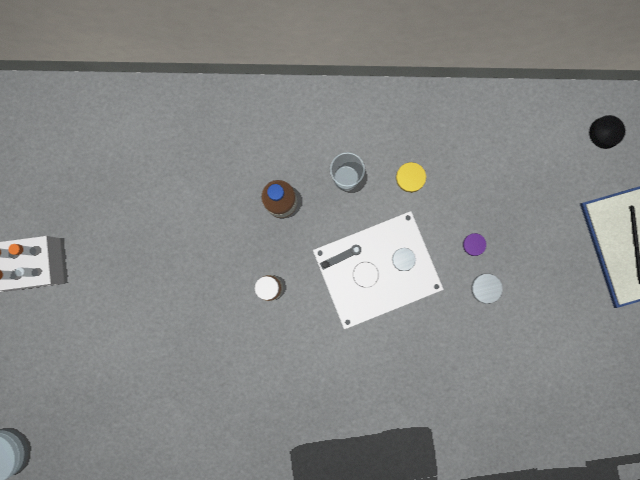

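View pics/scene0.png

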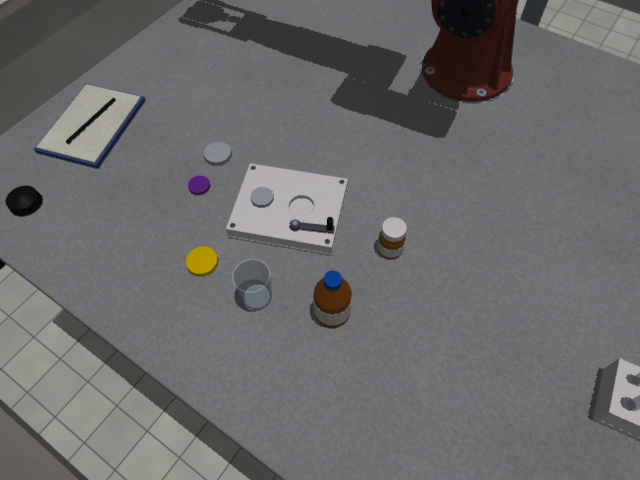

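The candidates are grey (403,259) on the deck, a larger grey one (487,288) on the bench, purple (475,244) and yellow (411,177). The disc meant is the smaller grey one on the deck, so I'll confirm it in an enlarged crop.

```bash
python3 - <<'E'
from h import *
im=cv2.imread('pics/top0.png'); c=im[195:345,300:500]; cv2.imwrite('pics/c1.png',cv2.resize(c,None,fx=4,fy=4,interpolation=cv2.INTER_CUBIC))
E
```

```text
(no output)
```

View pics/c1.png

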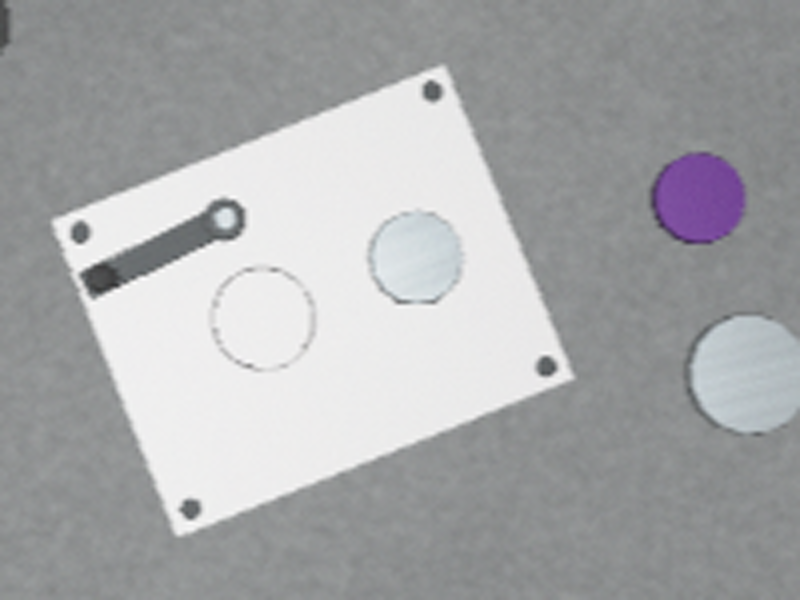

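The crop confirms the grey disc at crop (416,257) on the deck. The recess is at (264,318), the hub at (226,218) and the post top at (100,277).

```bash
python3 - <<'E'
from h import *
p=ctrl.camera_params('top')
f=lambda u,v,z:px2w(p,(300+(u+.5)/4-.5,195+(v+.5)/4-.5),z)
cs=[f(*c,.03) for c in((54,220),(444,65),(574,378),(178,537))]  # (+x+y),(+x-y),(-x-y),(-x+y)
L=np.array([[80,75],[80,-125],[-80,-125],[-80,75]])/1000
print('sides',[np.linalg.norm(cs[i]-cs[i-1]).round(4) for i in range(4)])
W=np.array(cs)[:,:2]; lm=L.mean(0); wm=W.mean(0)
U,S,V=np.linalg.svd((L-lm).T@(W-wm)); R=(U@V).T; t=wm-R@lm
th=np.arctan2(R[1,0],R[0,0]); print('holder',t.round(4),'th',np.degrees(th),'det',np.linalg.det(R))
print('res',(W-(L@R.T+t)).round(4).tolist())
np.savez('hold.npz',R=R,t=t)
for n,u,v,z in(('disc',416,257,.04),('recess',264,318,.03),('hub',226,218,.044),('post',100,277,.0675)):
    w=f(u,v,z)[:2]; print(n,w.round(4),'holder',(R.T@(w-t)*1000).round(1))
# bystanders tops
for n,u,v,z in(('jar',267,288,.075),('bottlecap',276,192,.13),('beaker',347,167,.085)):
    w=px2w(p,(u,v),z)[:2]; print(n,w.round(4),'holder',(R.T@(w-t)*1000).round(1))
E
```

```text
sides [np.float64(0.1597), np.float64(0.1997), np.float64(0.1597), np.float64(0.2006)]
holder [ 0.5508 -0.0807] th 22.808335995188504 det 0.9999999999999999
res [[-0.0001, -0.0003], [-0.0001, 0.0], [0.0003, -0.0001], [-0.0001, 0.0004]]
disc [ 0.5808 -0.151 ] holder [  0.4 -76.4]
recess [ 0.551 -0.081] holder [ 0.1 -0.3]
hub [ 0.597  -0.0616] holder [50.  -0.4]
post [ 0.5674 -0.0035] holder [45.3 64.8]
jar [0.5215 0.0997] holder [ 42.9 177.7]
bottlecap [0.6881 0.083 ] holder [190.   97.7]
beaker [ 0.7438 -0.0407] holder [193.4 -38. ]
```

```bash
cat >> h.py <<'E'
H=np.load('hold.npz') if __import__('os').path.exists('hold.npz') else None
def go(hx,hy,z,jawdeg=None):
    """tool-frame shift (mm) and twist (deg) to holder point hx,hy (mm), world z (mm), jaw axis at jawdeg in holder frame"""
    s=ctrl.state(); R,_=cv2.Rodrigues(s['orientation']); w=np.r_[H['R']@(np.array([hx,hy])/1e3)+H['t'],z/1e3]
    d=R.T@(w-s['tool_pos'])*1000; tw=0
    y=H['R'].T@R[:2,1]; a=np.degrees(np.arctan2(y[1],y[0]))
    if jawdeg is not None: tw=-((jawdeg-a+90)%180-90)
    print('target',(hx,hy,z),'shift',d.round(1),'jaw now',a.round(2),'twist',round(tw,2))
def where():
    s=ctrl.state(); R,_=cv2.Rodrigues(s['orientation']); h=H['R'].T@(s['tool_pos'][:2]-H['t'])*1000
    print('t',round(s['t'],2),'holder xy',h.round(1),'z',round(s['tool_pos'][2]*1000,1),'tilt',(R[2]).round(4),'F',np.round(s['force'],2),'gap',round(s['finger_gap']*1000,1),'q6',s['q'][5].round(2))
E
python3 -c "
from h import *
where(); go(0.4,-118,100,0)"
```

```text
t 0.1 holder xy [-557.4 -331.1] z 230.0 tilt [ 2.0e-04 -2.2e-03 -1.0e+00] F [ 0.03 -0.28  0.15] gap 85.2 q6 -0.11
target (0.4, -118, 100) shift [ 525.4 -283.4  130.8] jaw now -97.47 twist 82.53
```

Request:
apply_moves(
  plan=[
    {"x":0.05,"y":-0.027,"z":0,"twist":-8,"jaw":0.28},
    {"x":0.1,"y":-0.054,"z":0.0,"twist":-16,"jaw":0.28},
    {"x":0.14,"y":-0.076,"z":0,"twist":-24,"jaw":0.28},
    {"x":0.18,"y":-0.098,"z":0,"twist":-32,"jaw":0.28},
    {"x":0.22,"y":-0.12,"z":0,"twist":-40,"jaw":0.28},
    {"x":0.26,"y":-0.142,"z":0,"twist":-48,"jaw":0.28},
    {"x":0.3,"y":-0.164,"z":0,"twist":-56,"jaw":0.28},
    {"x":0.34,"y":-0.186,"z":0,"twist":-64,"jaw":0.28},
    {"x":0.38,"y":-0.205,"z":0,"twist":-72,"jaw":0.28},
    {"x":0.42,"y":-0.225,"z":0,"twist":-80,"jaw":0.28},
  ],
)

```text
t: 1.1
tool_pos: [0.5118, -0.2729, 0.2308]
orientation: [-2.108, -2.328, 0.0]
force: [0.4, -0.5, -0.3]
finger_gap: 0.0236
```

```bash
python3 -c "
from h import *
where(); go(0.4,-118,100,0)"
```

```text
t 1.1 holder xy [-110.5 -162.1] z 230.8 tilt [ 3.e-04 -6.e-04 -1.e+00] F [ 0.38 -0.53 -0.33] gap 23.6 q6 -0.71
target (0.4, -118, 100) shift [ 74.7  93.1 130.8] jaw now -17.12 twist -17.12
```

Request:
apply_moves(
  plan=[
    {"x":0.035,"y":0.045,"z":0.03,"twist":-8,"jaw":0.28},
    {"x":0.074,"y":0.09,"z":0.06,"twist":-16,"jaw":0.28},
    {"x":0.074,"y":0.093,"z":0.1,"twist":-17,"jaw":0.28},
    {"x":0.074,"y":0.093,"z":0.13,"twist":-17,"jaw":0.28},
    {"x":0.074,"y":0.093,"z":0.13,"twist":-17,"jaw":0.28},
    {"x":0.074,"y":0.093,"z":0.13,"twist":-17,"jaw":0.28},
  ],
)

```text
t: 1.7
tool_pos: [0.5955, -0.1918, 0.1001]
orientation: [-1.747, -2.607, 0.001]
force: [0.2, -0.4, 0.2]
finger_gap: 0.0238
```

```bash
python3 -c "
from h import *
where(); go(0.4,-114,45,0); im,p=snap('wrist','w1.png')
print(p['fx'])
for n,l in(('recess',(0,0,30)),('disc',(.4,-76.4,40))):
    w=np.r_[H['R']@(np.array(l[:2])/1e3)+H['t'],l[2]/1e3]; print(n,w2px(p,w,True).round(1))
"
```

```text
t 1.7 holder xy [  -1.9 -119.8] z 100.1 tilt [ 0.0023 -0.0026 -1.    ] F [ 0.23 -0.43  0.24] gap 23.8 q6 -0.81
target (0.4, -114, 45) shift [ 5.6  2.4 55.1] jaw now -0.45 twist -0.45
371.64829954431775
recess [321.6  51.4]
disc [323.2 186.5]
```

View pics/w1.png

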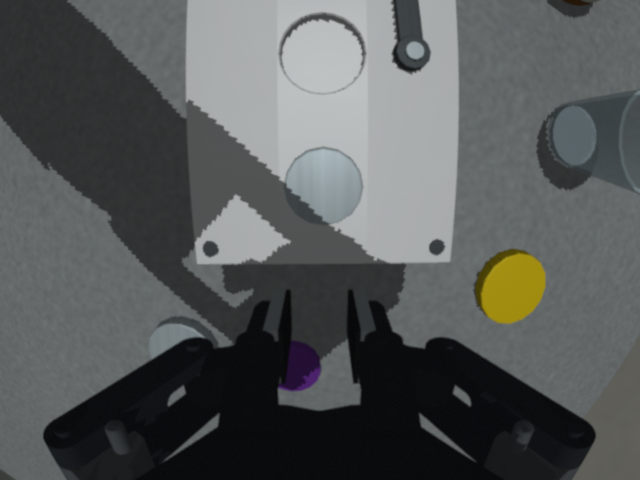

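Request:
apply_moves(
  plan=[
    {"x":0.0055,"y":0.0024,"z":0.03,"twist":-0.4},
    {"x":0.0055,"y":0.0024,"z":0.055,"twist":-0.4},
    {"x":0.0055,"y":0.0024,"z":0.06,"twist":-0.4},
    {"x":0.0055,"y":0.0024,"z":0.063,"twist":-0.4},
    {"x":0.0055,"y":0.0024,"z":0.065,"twist":-0.4},
    {"x":0.0055,"y":0.0024,"z":0.066,"twist":-0.4},
    {"x":0.0055,"y":0.0024,"z":0.066,"twist":-0.4},
  ],
)

```text
$.plan[0]: bad value
```

```bash
python3 -c "
from h import *
where(); go(0.4,-80,33.5,0)"
```

```text
t 1.75 holder xy [  -0.9 -121.4] z 102.4 tilt [-1.e-03  7.e-04 -1.e+00] F [ 0.39 -0.09  0.96] gap 23.9 q6 -0.81
target (0.4, -80, 33.5) shift [41.5  0.9 68.9] jaw now -0.49 twist -0.49
```

Request:
apply_moves(
  plan=[
    {"x":0.007,"y":0.001,"z":0.03,"twist":-0.5,"jaw":0.28},
    {"x":0.007,"y":0.001,"z":0.052,"twist":-0.5,"jaw":0.28},
    {"x":0.007,"y":0.001,"z":0.058,"twist":-0.5,"jaw":0.28},
    {"x":0.007,"y":0.001,"z":0.063,"twist":-0.5,"jaw":0.28},
    {"x":0.007,"y":0.001,"z":0.065,"twist":-0.5,"jaw":0.28},
    {"x":0.007,"y":0.001,"z":0.067,"twist":-0.5,"jaw":0.28},
    {"x":0.007,"y":0.001,"z":0.067,"twist":-0.5,"jaw":0.28},
    {"x":0.007,"y":0.001,"z":0.067,"twist":-0.5,"jaw":0.28},
  ],
)

```text
t: 2.55
tool_pos: [0.5954, -0.1857, 0.035]
orientation: [1.737, 2.616, 0.0]
force: [-1.3, -0.7, 0.6]
finger_gap: 0.0242
```

```bash
python3 -c "
from h import *
where(); go(0.4,-80,33.5,0)"
```

```text
t 2.55 holder xy [   0.4 -114. ] z 35.0 tilt [-9.e-04  8.e-04 -1.e+00] F [-1.25 -0.74  0.56] gap 24.2 q6 -0.81
target (0.4, -80, 33.5) shift [34.   0.   1.5] jaw now 0.03 twist 0.03
```

Request:
apply_moves(
  plan=[
    {"x":0.0,"y":0,"z":0.002,"twist":0,"jaw":0.28},
    {"x":0.004,"y":0,"z":0.002,"twist":0,"jaw":0.28},
    {"x":0.008,"y":0,"z":0.002,"twist":0,"jaw":0.28},
    {"x":0.013,"y":0,"z":0.002,"twist":0,"jaw":0.28},
    {"x":0.018,"y":0,"z":0.002,"twist":0,"jaw":0.28},
    {"x":0.023,"y":0,"z":0.002,"twist":0,"jaw":0.28},
    {"x":0.028,"y":0,"z":0.002,"twist":0,"jaw":0.28},
    {"x":0.032,"y":0,"z":0.002,"twist":0,"jaw":0.28},
    {"x":0.034,"y":0,"z":0.002,"twist":0,"jaw":0.28},
    {"x":0.034,"y":0,"z":0.002,"twist":0,"jaw":0.28},
  ],
)

```text
t: 3.55
tool_pos: [0.5815, -0.1536, 0.0323]
orientation: [-1.737, -2.617, -0.0]
force: [0.1, -0.1, -0.1]
finger_gap: 0.0241
```

```bash
python3 -c "
from h import *
where(); im,p=snap('wrist','w2.png'); where()
for l in((0,0,30),(0,24,30),(24,0,30),(0,-40,40),(22,-40,40),(0,-62,40),(0,-18,40)):
    w=np.r_[H['R']@(np.array(l[:2])/1e3)+H['t'],l[2]/1e3]; print(l,w2px(p,w,True).round(1))
cv2.imwrite('pics/w2c.png',cv2.resize(im[40:340,160:480],None,fx=2,fy=2))
np.save('p2.npy',p,allow_pickle=True)
"
```

```text
t 3.55 holder xy [  0.  -79.1] z 32.3 tilt [ 4.e-04 -2.e-04 -1.e+00] F [ 0.1  -0.05 -0.15] gap 24.1 q6 -0.77
t 3.6 holder xy [  0.1 -79.4] z 32.4 tilt [ 2.e-04  0.e+00 -1.e+00] F [-0.02 -0.31 -0.45] gap 23.7 q6 -0.77
(0, 0, 30) [319.7 114.9]
(0, 24, 30) [319.9  53.9]
(24, 0, 30) [382.5 116.2]
(0, -40, 40) [319.5 223.2]
(22, -40, 40) [378.6 223.5]
(0, -62, 40) [319.4 278.6]
(0, -18, 40) [319.7 163.6]
```

View pics/w2c.png

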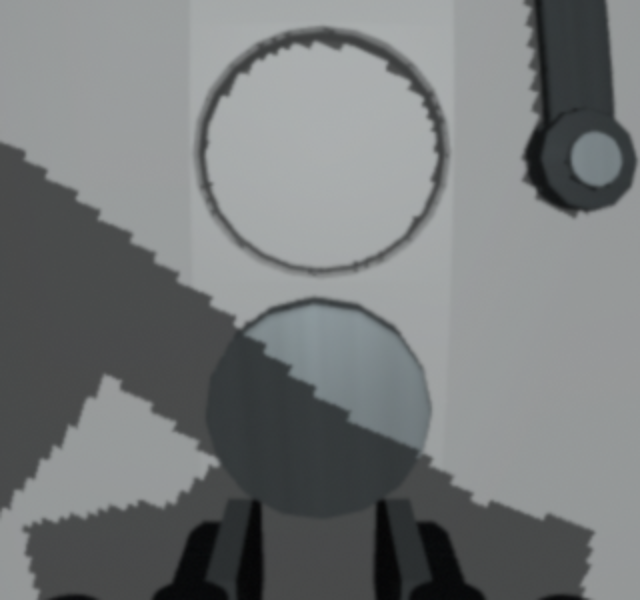

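Request:
apply_moves(
  plan=[
    {"x":0.005,"y":0.0004,"z":0,"twist":0,"jaw":0.28},
    {"x":0.011,"y":0.0004,"z":0,"twist":0,"jaw":0.28},
    {"x":0.017,"y":0.0004,"z":0,"twist":0,"jaw":0.28},
    {"x":0.022,"y":0.0004,"z":0,"twist":0,"jaw":0.28},
    {"x":0.027,"y":0.0004,"z":0,"twist":0,"jaw":0.28},
    {"x":0.032,"y":0.0004,"z":0,"twist":0,"jaw":0.28},
    {"x":0.037,"y":0.0004,"z":0,"twist":0,"jaw":0.28},
    {"x":0.042,"y":0.0004,"z":0,"twist":0,"jaw":0.28},
    {"x":0.046,"y":0.0004,"z":0,"twist":0,"jaw":0.28},
    {"x":0.049,"y":0.0004,"z":0,"twist":0,"jaw":0.28},
  ],
)

```text
t: 4.6
tool_pos: [0.5627, -0.1082, 0.0322]
orientation: [-1.737, -2.617, -0.0]
force: [-0.1, -0.3, -0.0]
finger_gap: 0.0239
```

Request:
apply_moves(
  plan=[
    {"x":0.001,"y":0,"z":0,"twist":0,"jaw":0.28},
    {"x":0.002,"y":0,"z":0,"twist":0,"jaw":0.28},
    {"x":0.002,"y":0,"z":0,"twist":0,"jaw":0.28},
  ],
)

```text
t: 4.9
tool_pos: [0.5619, -0.1067, 0.032]
orientation: [-1.737, -2.617, 0.0]
force: [0.5, 0.1, -0.8]
finger_gap: 0.0242
```

```bash
python3 -c "
from h import *
where(); im,p=snap('wrist','w3.png'); where()
for l in((0,0,30),(0,24,30),(24,0,30),(0,-24,30)):
    w=np.r_[H['R']@(np.array(l[:2])/1e3)+H['t'],l[2]/1e3]; print(l,w2px(p,w,True).round(1))
cv2.imwrite('pics/w3c.png',cv2.resize(im[100:340,160:480],None,fx=2,fy=2))
"
```

```text
t 4.9 holder xy [  0.1 -28.2] z 32.0 tilt [ 6.e-04 -5.e-04 -1.e+00] F [ 0.46  0.07 -0.75] gap 24.2 q6 -0.71
t 4.95 holder xy [  0.3 -28.4] z 32.1 tilt [ 4.e-04 -3.e-04 -1.e+00] F [-0.36 -0.48 -0.03] gap 23.9 q6 -0.71
(0, 0, 30) [319.  243.8]
(0, 24, 30) [319.1 184.4]
(24, 0, 30) [378.1 243.9]
(0, -24, 30) [318.9 297.9]
```

View pics/w3c.png

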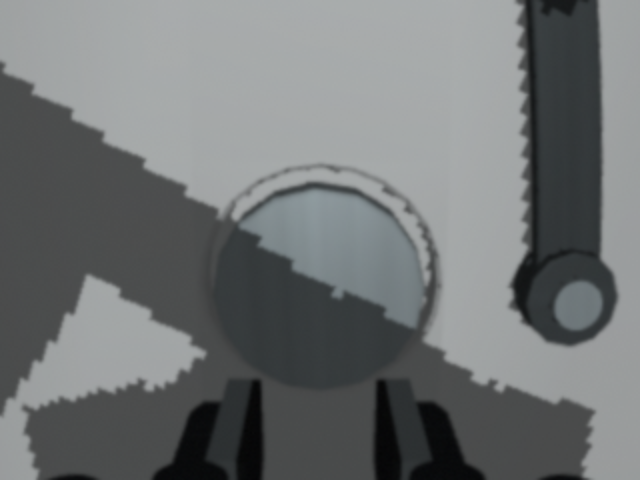

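The disc spans crop x 212–427, v 184–388. That is the size expected at deck level (107 px against 108), so it is flush and about 1 mm from centre. Next I'll raise the tool and go over the post.

Request:
apply_moves(
  plan=[
    {"x":-0.001,"y":0,"z":-0.02,"twist":0,"jaw":0.28},
    {"x":0,"y":0,"z":-0.05,"twist":0,"jaw":0.35},
    {"x":0.01,"y":0.005,"z":-0.065,"twist":-8,"jaw":0.42},
    {"x":0.03,"y":0.015,"z":-0.068,"twist":-16,"jaw":0.42},
    {"x":0.055,"y":0.03,"z":-0.068,"twist":-24,"jaw":0.42},
    {"x":0.08,"y":0.04,"z":-0.068,"twist":-32,"jaw":0.42},
    {"x":0.093,"y":0.045,"z":-0.068,"twist":-40,"jaw":0.42},
    {"x":0.093,"y":0.045,"z":-0.068,"twist":-45,"jaw":0.42},
    {"x":0.093,"y":0.045,"z":-0.068,"twist":-45,"jaw":0.42},
    {"x":0.093,"y":0.045,"z":-0.068,"twist":-45,"jaw":0.42},
  ],
)

```text
t: 5.95
tool_pos: [0.5676, -0.0039, 0.1003]
orientation: [-0.607, -3.082, 0.0]
force: [-0.5, -0.9, 0.8]
finger_gap: 0.0356
```

```bash
python3 -c "
from h import *
im,p=snap('wrist','w4.png'); where(); go(45.3,64.8,45,45)
for l in((45.3,64.8,67.5),(50,0,44)):
    w=np.r_[H['R']@(np.array(l[:2])/1e3)+H['t'],l[2]/1e3]; print(l,w2px(p,w,True).round(1))
"
```

```text
t 6.0 holder xy [45.2 64.1] z 100.3 tilt [ 1.e-04 -1.e-04 -1.e+00] F [-0.64 -0.64  0.35] gap 35.9 q6 -1.31
target (45.3, 64.8, 45) shift [ 0.4  0.6 55.3] jaw now 44.91 twist -0.09
(45.3, 64.8, 67.5) [320.8 279.7]
(50, 0, 44) [252.2 337.5]
```

View pics/w4.png

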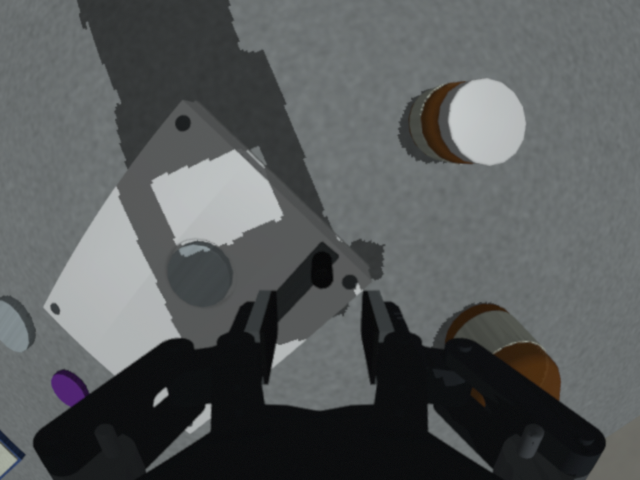

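The post top at (321,278) sits between the fingers, which agrees with the calculation. I'll go down around it.

Request:
apply_moves(
  plan=[
    {"x":0.0004,"y":0.0005,"z":0.02,"twist":0,"jaw":0.42},
    {"x":0.0004,"y":0.0005,"z":0.04,"twist":0,"jaw":0.42},
    {"x":0.0004,"y":0.0005,"z":0.052,"twist":0,"jaw":0.42},
    {"x":0.0004,"y":0.0005,"z":0.055,"twist":0,"jaw":0.42},
    {"x":0.0004,"y":0.0005,"z":0.055,"twist":0,"jaw":0.32},
    {"x":0.0004,"y":0.0005,"z":0.055,"twist":0,"jaw":0.24},
    {"x":0.0004,"y":0.0005,"z":0.055,"twist":0,"jaw":0.24},
  ],
)

```text
t: 6.7
tool_pos: [0.5685, -0.0033, 0.0464]
orientation: [0.604, 3.081, 0.0]
force: [-0.6, 0.3, 0.5]
finger_gap: 0.0204
```

```bash
python3 -c "
from h import *
where(); go(45.3,64.8,45,45)"
```

```text
t 6.7 holder xy [46.3 64.5] z 46.4 tilt [-2.1e-03  6.0e-04 -1.0e+00] F [-0.62  0.32  0.55] gap 20.4 q6 -1.31
target (45.3, 64.8, 45) shift [ 0.9 -0.5  1.4] jaw now 45.02 twist 0.02
```

Request:
apply_moves(
  plan=[
    {"x":0.004,"y":-0.005,"z":0,"twist":0,"jaw":0.24},
    {"x":0.0075,"y":-0.0105,"z":0,"twist":0,"jaw":0.24},
    {"x":0.0105,"y":-0.0165,"z":0,"twist":0,"jaw":0.24},
    {"x":0.013,"y":-0.0225,"z":0,"twist":0,"jaw":0.24},
    {"x":0.0145,"y":-0.029,"z":0,"twist":0,"jaw":0.24},
    {"x":0.0155,"y":-0.035,"z":0,"twist":0,"jaw":0.24},
    {"x":0.016,"y":-0.0415,"z":0,"twist":0,"jaw":0.24},
    {"x":0.0155,"y":-0.048,"z":0,"twist":0,"jaw":0.24},
    {"x":0.0145,"y":-0.0545,"z":0,"twist":0,"jaw":0.24},
    {"x":0.013,"y":-0.061,"z":0,"twist":0,"jaw":0.24},
  ],
)

```text
t: 7.7
tool_pos: [0.5323, -0.0554, 0.0453]
orientation: [0.604, 3.083, -0.0]
force: [0.1, 0.7, -0.7]
finger_gap: 0.0205
```

```bash
python3 -c "
from h import *
where()
for x,y in((-12.1,19.2),(-14.3,9.7),(-15,0)): go(x,y,46,45)"
```

```text
t 7.7 holder xy [-7.2 30.5] z 45.3 tilt [-2.e-04 -1.e-04 -1.e+00] F [ 0.1   0.67 -0.74] gap 20.5 q6 -1.42
target (-12.1, 19.2, 46) shift [ -4.5 -11.4  -0.7] jaw now 45.03 twist 0.03
target (-14.3, 9.7, 46) shift [ -9.7 -19.7  -0.7] jaw now 45.03 twist 0.03
target (-15, 0, 46) shift [-16.  -27.   -0.7] jaw now 45.03 twist 0.03
```

Request:
apply_moves(
  plan=[
    {"x":-0.002,"y":-0.006,"z":0,"twist":0,"jaw":0.24},
    {"x":-0.0045,"y":-0.0115,"z":0,"twist":0,"jaw":0.24},
    {"x":-0.007,"y":-0.0155,"z":0,"twist":0,"jaw":0.24},
    {"x":-0.0097,"y":-0.02,"z":0,"twist":0,"jaw":0.24},
    {"x":-0.013,"y":-0.0235,"z":0,"twist":0,"jaw":0.24},
    {"x":-0.016,"y":-0.027,"z":0,"twist":0,"jaw":0.24},
    {"x":-0.016,"y":-0.029,"z":0,"twist":0,"jaw":0.24},
    {"x":-0.016,"y":-0.03,"z":0,"twist":0,"jaw":0.24},
    {"x":-0.016,"y":-0.031,"z":0,"twist":0,"jaw":0.24},
    {"x":-0.016,"y":-0.031,"z":0,"twist":0,"jaw":0.24},
  ],
)

```text
t: 8.7
tool_pos: [0.5361, -0.0895, 0.0457]
orientation: [0.603, 3.082, 0.0]
force: [1.6, 1.9, 0.7]
finger_gap: 0.0207
```

```bash
python3 -c "
from h import *
where()
im,p=snap('wrist','w5.png'); where()
for l in((-15,0,67.5),(50,0,44),(0,0,30)):
    w=np.r_[H['R']@(np.array(l[:2])/1e3)+H['t'],l[2]/1e3]; print(l,w2px(p,w,True).round(1))
"
```

```text
t 8.7 holder xy [-17.   -2.4] z 45.7 tilt [-1.2e-03  3.0e-04 -1.0e+00] F [1.6  1.89 0.69] gap 20.7 q6 -1.48
t 8.75 holder xy [-17.1  -2.3] z 45.6 tilt [-9.e-04  2.e-04 -1.e+00] F [1.37 2.28 1.03] gap 20.6 q6 -1.48
(-15, 0, 67.5) [328.7 335.8]
(50, 0, 44) [418.7 387.3]
(0, 0, 30) [348.9 314. ]
```

View pics/w5.png

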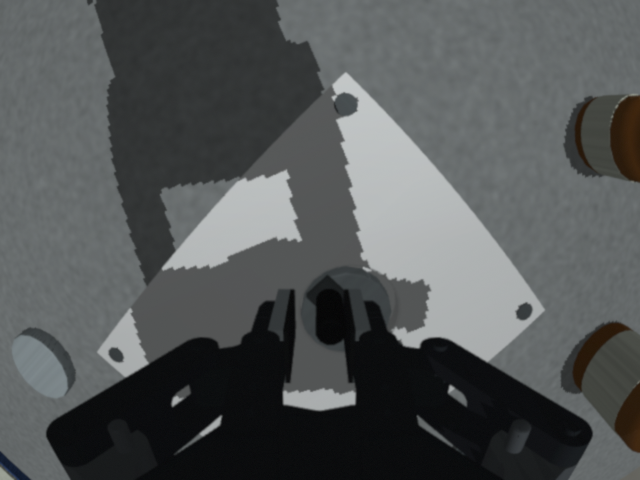

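The post at (329,320) lies against the right finger over the disc, and the force has risen to about 2.5 N, so the keeper is at its stop. I'll centre, open and lift.

Request:
apply_moves(
  plan=[
    {"x":0,"y":0.003,"z":0,"twist":0,"jaw":0.24},
    {"x":0,"y":0.003,"z":0,"twist":0,"jaw":0.32},
    {"x":0,"y":0.003,"z":0,"twist":0,"jaw":0.38},
    {"x":0,"y":0.003,"z":-0.005,"twist":0,"jaw":0.38},
    {"x":0,"y":0.003,"z":-0.03,"twist":0,"jaw":0.38},
    {"x":0,"y":0.003,"z":-0.06,"twist":0,"jaw":0.38},
    {"x":0,"y":0.003,"z":-0.1,"twist":0,"jaw":0.38},
    {"x":-0.03,"y":-0.02,"z":-0.14,"twist":0,"jaw":0.38},
    {"x":-0.06,"y":-0.05,"z":-0.15,"twist":0,"jaw":0.38},
    {"x":-0.06,"y":-0.06,"z":-0.15,"twist":0,"jaw":0.38},
  ],
)

```text
t: 9.75
tool_pos: [0.5728, -0.1725, 0.2006]
orientation: [0.605, 3.072, -0.006]
force: [0.9, -0.4, -0.2]
finger_gap: 0.0326
```

```bash
python3 -c "
from h import *
where()
im,p=snap('wrist','w6.png'); snap('top','t6.png'); where()
for l in((-15,0,67.5),(50,0,44),(0,0,30),(0,24,30),(24,0,30)):
    w=np.r_[H['R']@(np.array(l[:2])/1e3)+H['t'],l[2]/1e3]; print(l,w2px(p,w,True).round(1))
"
```

```text
t 9.75 holder xy [-15.3 -93.1] z 200.6 tilt [-0.0115 -0.0019 -0.9999] F [ 0.86 -0.38 -0.2 ] gap 32.6 q6 -1.59
t 9.85 holder xy [-18.2 -88.4] z 195.9 tilt [-4.e-04 -3.e-04 -1.e+00] F [-0.13  0.76 -0.35] gap 32.7 q6 -1.59
(-15, 0, 67.5) [409.3 142.9]
(50, 0, 44) [452.5 198.9]
(0, 0, 30) [410.7 154.1]
(0, 24, 30) [430.4 135.3]
(24, 0, 30) [428.8 174.5]
```

View pics/w6.png

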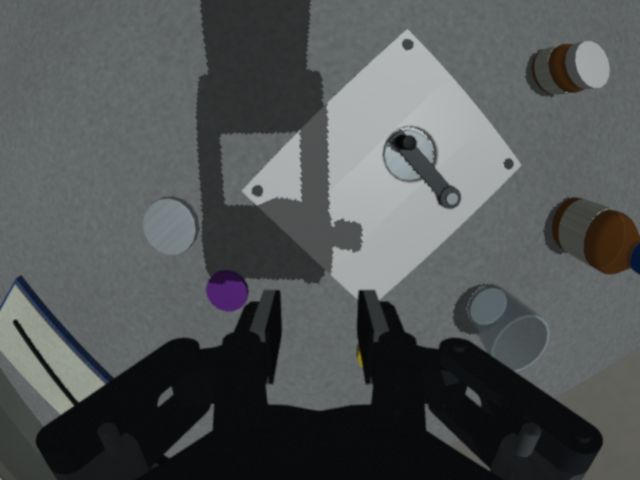

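The post top at (409,142) matches the predicted q=0 position (409,143). The disc lies in the recess at (410,154) and the gripper is clear, so I'll hand in.

```bash
python3 -c "
from h import *
print(ctrl.close_job()); where()"
```

```text
the job is handed in; nothing more can be done
None
the job is handed in; nothing more can be done
```

I pushed the smaller grey disc across the deck with two fingertips until it dropped into the recess. I then pushed the keeper by its post to its stop and let go. The job was handed in at about 10 s of the 48 s allowed; no verdict was reported.

- **Disc:** before I swung the keeper, the wrist picture showed it at the size expected at deck level (107 px against 108), about 1 mm from the recess centre. The keeper was still swung aside at about 1.5 rad. After the keeper passed over, the disc still lay in the recess.
- **Keeper:** the wrist force rose to about 2.5 N at the stop. After release the post top sat within about 1 px of its predicted closed position.
- **Bystanders:** the jar, bottle and beaker stood upright with no contact seen. I did not measure their final positions.

The last state reading showed the gripper clear, about 200 mm above the bench. No check failed or disagreed. One move call was refused because a row left out the jaw value; it moved nothing and I sent it again.

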